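Nest the calorimeter cans and hold the stem thermometer in the port

TASK

Get the bench calorimeter ready for a reading: set the open aluminium guard cup down inside the steel heater jacket on the pine board, then set the sample can (the lidded one with the white neck) down inside the guard cup, each fully home and let go, not dropped. Then take the stem thermometer out of the plywood rack and lower its stem through the hole in the white neck without ever touching the sample can, until the dark immersion ring on the stem is level with the top of the neck; keep it there upright, still and centred in the hole, and finish while still holding it. Leave everything else where it is.

Things in the scene. Friction and masses are not known exactly. Their poses are not given: they have to be found in the camera images.
- jacket_floor (a point): Centre of the inner floor of the heater jacket, a round open-topped steel vessel (outside diameter 84 mm, inside diameter 74 mm) fixed to a pine board 100 x 150 x 18 mm that does not move. This point is 23 mm above the table and the jacket's rim 55 mm above this point. z is up; the board lies along y and reaches 55 mm to -y and 95 mm to +y of this point, with two black binding posts 24 mm tall at y = +72 mm.
- guard_center (a point): Centre (half-way up, on the axis) of the guard cup: loose, straight-sided, open-topped aluminium cup, outside diameter 60 mm, 86 mm tall, wall 2.5 mm, floor 3 mm, about 100 g. It stands upright on the table at the start; z is its axis, up. Standing home in the jacket its rim is 31 mm above the jacket's rim. It can be gripped across the outside just below the rim.
- can_center (a point): Centre (half-way up, on the axis) of the sample can: loose closed steel can, outside diameter 45 mm, 90 mm tall to the top of its lid, with a white plastic neck on the lid (outside diameter 30 mm, 30 mm tall), so 120 mm tall in all, about 170 g. It stands upright on the table at the start; z is its axis, up. It is gripped by the neck; home in the guard cup the lid is 7 mm above the cup's rim.
- port (a point): Centre of the top face of the sample can's white neck, 60 mm above can_center, the mouth of the guide hole: straight round bore, diameter 16 mm, 34 mm deep through neck and lid into the empty can, whose inner floor is 117 mm below this point. z is up along the bore.
- thermo_head (a point): Centre of the grey rectangular head of the stem thermometer, 20 mm (its x) x 32 mm (its y, the broad faces, display on the -x one) x 60 mm (z, up). The steel stem, diameter 5 mm, runs 90 mm straight down from the middle of the head's underside. About 60 g. At the start it hangs upright in one of the two holes of the rack, the head standing on the rack's top; it is gripped across the 20 mm.
- ring (a point): Middle of the dark immersion ring on the thermometer's stem (a painted band 3 mm high), 50 mm below the centre of the head and 70 mm above the tip.
- tip (a point): Lower end of the thermometer's stem, 120 mm below the centre of the head. At the start 10 to 12 mm above the table.
- rack: Plywood rack that holds the stems, fixed: 60 mm (x) x 120 mm (y) x 100 mm tall, two 10 mm holes through its top board (10 mm thick) at y = -28 and +28 mm. Origin under its centre. The thermometer is in one hole, the trimming driver in the other.
- trimmer_center (a point): Trimming driver standing in the rack's other hole: black round handle, diameter 15 mm, 45 mm tall, on a thin steel blade; centre of the handle. To be left alone.
- mug_center (a point): White mug, diameter 76 mm, 82 mm tall, with a handle that reaches 62 mm to +y of its axis; centre, half-way up. To be left alone.
- tape_roll_center (a point): Roll of black tape lying flat, diameter 76 mm, 19 mm high; its centre. To be left alone.
- screwdriver_grip (a point): Screwdriver lying on the table; middle of its handle. To be left alone.

How it is judged:
On the way, in this order (a step that is already met when the one before it is completed fails the run):
1. the guard cup stands home in the jacket, let go (z of guard_center in the frame of jacket_floor between 0.039 and 0.047 m and horizontal distance between guard_center and jacket_floor below 0.012 m and angle between guard_center's own z axis and vertical below 0.08 rad and contact force between guard_cup and the fingers below 0.1 N), for 0.2 s.
2. the sample can stands home in the guard cup in the jacket, let go (z of guard_center in the frame of jacket_floor between 0.039 and 0.047 m and horizontal distance between guard_center and jacket_floor below 0.012 m and angle between each of guard_center, can_center's own z axis and vertical below 0.08 rad and z of can_center in the frame of jacket_floor between 0.059 and 0.067 m and horizontal distance between can_center and guard_center below 0.01 m and contact force between sample_can and the fingers below 0.1 N), for 0.2 s.
3. the stem has entered the neck of the nested can (z of guard_center in the frame of jacket_floor between 0.039 and 0.047 m and horizontal distance between guard_center and jacket_floor below 0.012 m and angle between each of guard_center, can_center's own z axis and vertical below 0.08 rad and z of can_center in the frame of jacket_floor between 0.059 and 0.067 m and horizontal distance between can_center and guard_center below 0.01 m and z of tip in the frame of port below -0.01 m and horizontal distance between tip and port below 0.0055 m), for 0.1 s.
At the end, for the whole second after the job is handed in: Cup home in the jacket and can home in the cup (within 4 mm of the floors, upright, untouched by the gripper); thermometer held by the gripper alone, still, upright within 4 degrees, ring within 8 mm of level with the neck's top, tip and ring within 3.5 mm of the bore's axis (all of step 2 and contact force between guard_cup and the fingers below 0.1 N and horizontal distance between each of tip, ring and port below 0.0035 m and z of ring in the frame of port between -0.008 and 0.008 m and angle between tip's own z axis and vertical below 0.07 rad and linear speed of thermometer below 0.01 m/s and contact force between thermometer and the fingers above 0.5 N and contact force between thermometer and sample_can below 0.1 N and contact force between thermometer and guard_cup below 0.1 N and contact force between thermometer and jacket below 0.1 N and contact force between thermometer and rack below 0.1 N); the arm keeps its last pose, push and grip.
It fails at once if the thermometer touches the sample can or its neck (contact force between thermometer and sample_can above 0.3 N).
It fails at once if the guard cup is dropped instead of set down (contact force between guard_cup and the fingers below 0.05 N and linear speed of guard_cup above 0.5 m/s).
It fails at once if the sample can is dropped instead of set down (contact force between sample_can and the fingers below 0.05 N and linear speed of sample_can above 0.5 m/s).
It fails at once if the guard cup or the sample can is tipped over (angle between any of guard_center, can_center's own z axis and vertical above 0.7 rad).
It fails at once if the mug, tape roll, screwdriver or trimming driver is pushed out of place (by over 30 mm) (distance of any of mug_center, tape_roll_center, screwdriver_grip, trimmer_center from where it was at the start of the episode above 0.03 m).
It also fails if it takes over 72 s, if anything falls off the work surface, if the arm or the gripper's body presses on something with over 40 N, if the wrist force passes 120 N, or if a joint passes its speed limit or range.

ROBOT

A 7-joint arm with a two-finger parallel gripper is mounted at the origin on the work surface. World frame = base frame: x ahead of the robot, y to its left, z up, the work surface at z = 0. Lengths are in m, angles in rad, forces in N, time in s.
With the tool pointing down it reaches from about 0.425 to 0.875 m from the base axis. Payload 4.7 kg.
Tool frame: the origin (TCP) lies at the very end of the fingers, on their centre line; the grasp point (between the pads) lies 19 mm behind it; z points along the fingers, y is the line along which they close (so a half turn about z gives the same grasp; the last joint's range is limited). The gripper opens to 87 mm and grips with 3 to 60 N. Pads are 19 mm wide; open, the fingers measure 117 mm over their backs; the gripper's body (75 mm by 190 mm) begins 51 mm behind the grasp point.
Start: joints at [1.327, 0.321, -0.07, 1.45, 0.023, 1.371, -0.057], TCP at [0.166, -0.629, 0.223] pointing down, gripper open.
Joint ranges: [-2.86, 2.86], [-0.3, 2.09], [-1.38, 1.24], [0.06, 2.45], [-1.56, 4.7], [0.09, 2.05], [-2.69, 2.69]. Speed limits (rad/s): [2.57, 2.57, 3.14, 3.14, 3.14, 3.14, 3.14].

INTERFACE

Orientations are given as a rotation vector (axis times angle).
In Python, from bench import ctrl, vision gives the robot as it stands.
- The arm moves only by the tool jog_arm, never from a script. Its argument "increments" is a list of rows, each an object of numbers: "tx", "ty", "tz": the shift along the tool's x, y, z in mm; "wx", "wy", "wz": the turn, a rotation vector about the tool's x, y, z in rad; "gripper": the opening, from 0 (shut) to 1 (fully open). In form: [{"tx": .., "ty": .., "tz": .., "wx": .., "wy": .., "wz": .., "gripper": ..}, ...]. A call has exactly 5 rows; each row is the pose to reach, as a shift and turn from the pose commanded when the call began, along the tool's axes at that moment; what a row does not reach only later rows make up. A row lasts 1/12 s, in which the tool goes at most 41.7 mm and 7.16 degrees, less where a joint would pass 70% of its speed; a pose out of reach is approached as far as the arm can. A call with a gripper value outside its range is refused whole. The fingers move at their own pace and stop on an object; "grip_force" is the grip in N (left out, the last holds). Time passes only in rows, so rows that repeat a pose let the fingers close, or fill a call up. It gives the time, the measured TCP pose, the force, the opening and the grip force at its end, in the units of the state.
- ctrl.get_state(): the state, without advancing time (a new reading comes with each control period).
- vision.get_image(name): name is "scene" or "top"; returns a dict with "color" (400x640x3 uint8, blue, green, red), "fx", "fy", "cx", "cy" (pixels), "extrinsics" (4x4, takes a point from world to camera coordinates). Camera axes: x right, y down, z forward; pixel columns grow to the right and rows downward; lengths in m; the calibration is good to about 2 mm. A picture is of the moment at which its call begins. There is no depth.
- ctrl.close_job(): hands the job in; it is judged then, once.
Trained networks look in the newest picture that a camera, given by its name, has taken for a name from the list of things; names that differ only in an ending like _2 or _b are one class to them, and where a whole thing is asked for, a point or a joint stands for the part that bears it (a point fixed in the world has none). Each returns a list of dicts, best first, with "conf" (0 to 1); they miss things now and then, are a little off and sometimes report something else, mostly with a low value. They report only what shows in the picture. A call takes as long as a camera call.
- vision.spot_in(camera, thing): "bbox" ([left, top, right, bottom] in pixels, round what is visible of it).
The state is a dict: "time": time; "joint_positions": joint angles; "qd": joint speeds; "joint_torque": joint torques, N m; "position": TCP position; "tool_rot": TCP orientation; "ft_force": force on the tool from outside, world axes, zero at the start; "torque": the same for the moment, N m; "grip_width": opening from 0.0 (shut) to 1.0 (fully open); "grip_force": force on a finger pad.
Only numpy, scipy, OpenCV 4.12 (cv2) and the standard library are available. Lean on these libraries where they do the work, as an engineer would, in place of code of your own. Each camera call takes 0.05 s, during which the arm holds its last target. There are 200 camera calls.

## Working session

There is one attempt and no reset: what is moved stays moved. The work goes in short steps, Python scripts to look and compute and a tool call to move; the robot and the scene stay as the last step left them, time stands still between calls to the robot, and variables do not carry over. Pictures are saved under pics/ and viewed, at most 10 in all, crops included, and the job is handed in when it is done.

Besides the shell and the picture viewer there is one more tool, called after "Request:" as name([rows], argument=value, ...), one row to a line, values as JSON. jog_arm: Moves the arm, as the interface text tells. Its arguments: {"type":"object","properties":{"increments":{"type":"array"},"grip_force":{"type":"number"}},"required":["increments"]}

```bash
ls; mkdir -p pics; python3 - <<'E'
from bench import ctrl, vision
import cv2, numpy as np, pickle
s=ctrl.get_state(); print(s)
for n in ("scene","top"):
    im=vision.get_image(n); cv2.imwrite(f"pics/{n}0.png",im["color"])
    pickle.dump(im,open(f"{n}0.pkl","wb"))
    E=np.array(im["extrinsics"]); print(n,im["fx"],im["fy"],im["cx"],im["cy"],E.round(4).tolist(), (-E[:3,:3].T@E[:3,3]).round(3))
    for t in ("jacket_floor","guard_center","can_center","port","thermo_head","rack","trimmer_center","mug_center"):
        print(t,[(np.round(d["bbox"]).tolist(),round(d["conf"],2)) for d in vision.spot_in(n,t)[:2]])
E
```

```text
pics
{'time': 0.0, 'joint_positions': array([ 1.32709876,  0.32181203, -0.07012512,  1.45167482,  0.02262982,
        1.37081199, -0.05687418]), 'qd': array([-0.00010649, -0.00019922,  0.00048427,  0.00015089, -0.00049144,
        0.00114212, -0.00048562]), 'joint_torque': array([ 1.78640512e-04, -4.91282487e+01, -4.03545108e-01, -3.12526417e+01,
       -6.38935785e-02,  4.36822081e-02,  1.68460974e-04]), 'position': array([ 0.16554094, -0.62798771,  0.22146907]), 'tool_rot': array([-3.11364143e+00, -4.03741571e-01,  5.66891453e-04]), 'ft_force': array([ 0.33309841,  0.3557423 , -0.97501374]), 'torque': array([-0.00798949, -0.00381065,  0.00967377]), 'grip_force': 0.0, 'grip_width': 0.9999622576944229}
scene 518.6993436744701 518.6993436744701 322.75290588073767 198.87392392599517 [[0.209, 0.9779, 0.0013, -0.0895], [0.8326, -0.1773, -0.5247, -0.3846], [-0.5129, 0.1108, -0.8513, 1.5994], [0.0, 0.0, 0.0, 1.0]] [ 1.159 -0.158  1.16 ]
jacket_floor [([314.0, 186.0, 373.0, 233.0], 0.78)]
guard_center [([422.0, 211.0, 449.0, 248.0], 0.58)]
can_center [([227.0, 172.0, 253.0, 211.0], 0.81)]
p
[... 168 characters left out ...]
, 249.0, 209.0], 0.2), ([206.0, 222.0, 241.0, 271.0], 0.17)]
mug_center [([207.0, 224.0, 240.0, 271.0], 0.9)]
top 437.90022376093196 437.90022376093196 328.4990692530021 193.72745256207116 [[-0.007, -1.0, -0.0018, -0.0197], [-0.9965, 0.0071, -0.0829, 0.5229], [0.0829, 0.0012, -0.9966, 1.3565], [0.0, 0.0, 0.0, 1.0]] [ 0.408 -0.025  1.395]
jacket_floor [([398.0, 160.0, 424.0, 191.0], 0.67)]
guard_center [([232.0, 152.0, 255.0, 175.0], 0.65)]
can_center [([384.0, 216.0, 404.0, 232.0], 0.65)]
port [([385.0, 215.0, 400.0, 229.0], 0.67)]
thermo_head [([198.0, 222.0, 213.0, 234.0], 0.45)]
rack [([195.0, 214.0, 242.0, 238.0], 0.56)]
trimmer_center []
mug_center [([396.0, 160.0, 424.0, 192.0], 0.61)]
```

View pics/scene0.png

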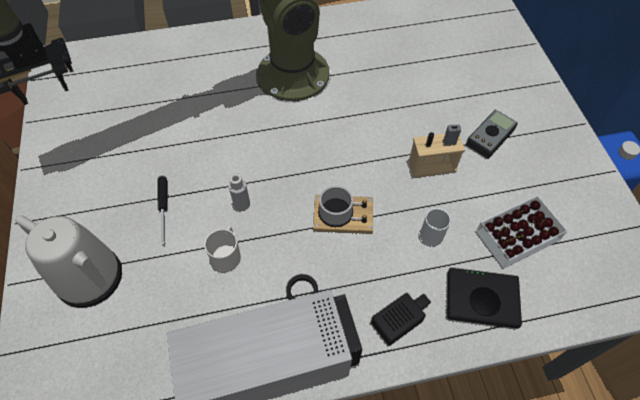

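View pics/top0.png

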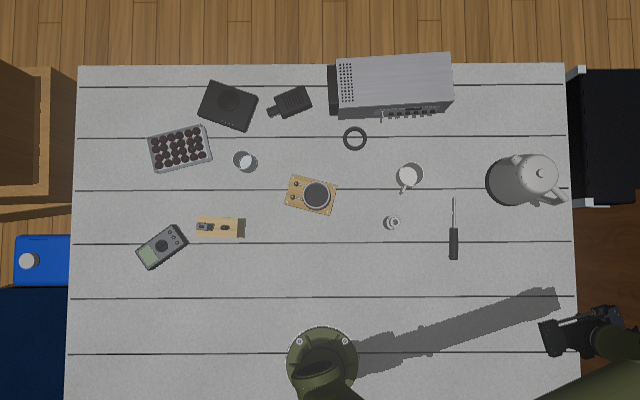

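```bash
cat > h.py <<'E'
import numpy as np, cv2, pickle
from scipy.optimize import least_squares
T=np.linspace(0,2*np.pi,73)
def load(tag): return {n:pickle.load(open(f"{n}{tag}.pkl","rb")) for n in ("scene","top")}
def proj(im,P):
    E=np.array(im["extrinsics"]); c=np.atleast_2d(P)@E[:3,:3].T+E[:3,3]
    return np.c_[im["fx"]*c[:,0]/c[:,2]+im["cx"], im["fy"]*c[:,1]/c[:,2]+im["cy"]]
def circ(x,y,z,r): return np.c_[x+r*np.cos(T),y+r*np.sin(T),0*T+z]
def cyl(x,y,parts): return [circ(x,y,z,r) for z,r in parts]
def box(im,cs):
    p=proj(im,np.vstack(cs)); return np.r_[p.min(0),p.max(0)]
def back(im,uv,z):
    E=np.array(im["extrinsics"]);R=E[:3,:3];o=-R.T@E[:3,3]
    d=R.T@np.array([(uv[0]-im["cx"])/im["fx"],(uv[1]-im["cy"])/im["fy"],1]); return (o+d*(z-o[2])/d[2])[:2]
def crop(im,uv,curves,w=25,k=8,pts=()):
    x,y=int(uv[0]),int(uv[1]); c=cv2.resize(im["color"][y-w:y+w,x-w:x+w],None,fx=k,fy=k,interpolation=cv2.INTER_CUBIC)
    for j,cv in enumerate(curves):
        q=((proj(im,cv)-[x-w,y-w]+.5)*k).astype(int)
        cv2.polylines(c,[q.reshape(-1,1,2)],False,[(0,0,255),(0,255,0),(255,0,0),(255,0,255)][j%4],1)
    return c
GUARD=[(0,.03),(.086,.03)]; CAN=[(0,.0225),(.09,.0225),(.12,.015)]; JACK=[(.018,.042),(.078,.042),(.078,.037)]; MUG=[(0,.038),(.082,.038)]
E
python3 - <<'E'
from h import *
I=load("0")
B={"guard":(GUARD,[422,211,449,248],[232,152,255,175]),"can":(CAN,[227,172,253,211],[384,216,404,232])}
res={}
for k,(m,bs,bt) in B.items():
    for sel in ((1,1),(1,0),(0,1)):
        f=lambda p:np.r_[sel[0]*(box(I["scene"],cyl(*p,m))-bs),sel[1]*(box(I["top"],cyl(*p,m))-bt)]
        r=least_squares(f,back(I["scene"],((bs[0]+bs[2])/2,bs[3]),0)); print(k,sel,r.x.round(4),f(r.x).round(1))
        if sel==(1,1): res[k]=r.x
j=(back(I["scene"],(336,194),.078)+back(I["top"],(317,195),.078))/2
print("jacket",back(I["scene"],(336,194),.078),back(I["top"],(317,195),.078))
print("rack/head top", back(I["scene"],(453,127),.16),back(I["top"],(204,227),.16))
t=back(I["top"],(204,227),.16)
rows=[]
for n in ("scene","top"):
    im=I[n]; rows.append(np.hstack([
     crop(im,proj(im,[*j,.06])[0],cyl(*j,JACK),k=4), crop(im,proj(im,[*res["guard"],.05])[0],cyl(*res["guard"],GUARD),k=4),
     crop(im,proj(im,[*res["can"],.06])[0],cyl(*res["can"],CAN),k=4), crop(im,(437,150) if n=="scene" else (220,227),[],k=4,w=25)]))
cv2.imwrite("pics/m1.png",np.vstack(rows))
E
```

```text
guard (1, 1) [0.6241 0.2385] [-2.3 -2.9  1.9 -1.6 -0.4 -2.7  1.2 -2.3]
guard (1, 0) [0.63   0.2368] [-2.2 -0.7  2.1  0.7  0.  -0.   0.  -0. ]
guard (0, 1) [0.6163 0.2396] [-0.  -0.   0.  -0.  -0.8 -0.1  0.8  0.1]
can (1, 1) [ 0.4275 -0.2181] [ 0.1 -0.1 -3.2 -0.9 -1.1 -0.3 -2.3 -1.1]
can (1, 0) [ 0.4299 -0.2145] [ 1.7  0.4 -1.8 -0.4 -0.  -0.  -0.  -0. ]
can (0, 1) [ 0.4253 -0.2232] [-0.  -0.  -0.  -0.   0.5  0.4 -0.5 -0.4]
jacket [0.50043019 0.0178244 ] [0.51444684 0.01130439]
rack/head top [0.41951348 0.33153043] [0.41978487 0.32746156]
```

View pics/m1.png

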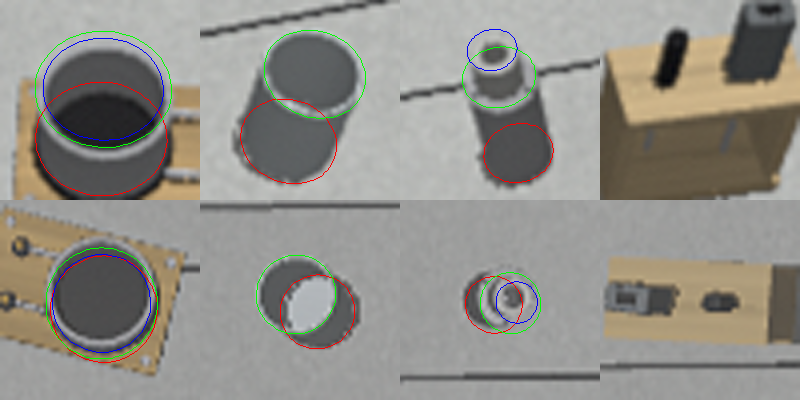

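```bash
cat > plan.py <<'E'
# usage: plan.py x,y,z,az_deg ...  -> increments of each leg in the tool frame at the leg's start (tool y azimuth az)
import sys, numpy as np
from scipy.spatial.transform import Rotation as R
from bench import ctrl
s=ctrl.get_state(); p=s["position"]; r=R.from_rotvec(s["tool_rot"])
ya=r.apply([0,1,0]); print("t",round(s["time"],2),"p",p.round(4),"az",round(np.degrees(np.arctan2(ya[1],ya[0])),2),"tilt",round(np.degrees(np.arccos(-r.apply([0,0,1])[2])),2),"g",round(s["grip_width"]*87,1),round(s["grip_force"],1),"F",s["ft_force"].round(1))
for a in sys.argv[1:]:
    x,y,z,az=map(float,a.split(",")); t=np.radians(az)
    yt=[np.cos(t),np.sin(t),0]; zt=[0,0,-1]; q=R.from_matrix(np.c_[np.cross(yt,zt),yt,zt])
    d=r.inv().apply(np.array([x,y,z])-p)*1e3; w=(r.inv()*q).as_rotvec()
    print(a,"t",d.round(1),"w",w.round(4),"len",round(np.linalg.norm(d)),"deg",round(np.degrees(np.linalg.norm(w)),1)); p=np.array([x,y,z]); r=q
E
python3 plan.py .25,-.47,.29,-50 .345,-.29,.32,-20 .44,-.12,.32,0 .53,.05,.3,0 .622,.225,.25,0 .622,.238,.12,0
```

```text
t 0.9 p [ 0.1657 -0.6285  0.2226] az -75.23 tilt 0.01 g 87.2 0.0 F [ 0.  -0.3  0.3]
.25,-.47,.29,-50 t [ 121.9 -131.8  -67.4] w [ 1.000e-04  1.000e-04 -4.403e-01] len 192 deg 25.2
.345,-.29,.32,-20 t [188.5 -76.8 -30. ] w [ 0.      0.     -0.5236] len 206 deg 30.0
.44,-.12,.32,0 t [192.2  31.1   0. ] w [ 0.      0.     -0.3491] len 195 deg 20.0
.53,.05,.3,0 t [170.  90.  20.] w [0. 0. 0.] len 193 deg 0.0
.622,.225,.25,0 t [175.  92.  50.] w [0. 0. 0.] len 204 deg 0.0
.622,.238,.12,0 t [ 13.   0. 130.] w [0. 0. 0.] len 131 deg 0.0
```

Request:
jog_arm([
  {"tx":24,"ty":-26,"tz":-13,"wz":-0.088,"gripper":1},
  {"tx":49,"ty":-53,"tz":-27,"wz":-0.176,"gripper":1},
  {"tx":73,"ty":-79,"tz":-40,"wz":-0.264,"gripper":1},
  {"tx":98,"ty":-105,"tz":-54,"wz":-0.352,"gripper":1},
  {"tx":122,"ty":-132,"tz":-67,"wz":-0.44,"gripper":1},
])

```text
validation failed for argument at $.in...
```

Request:
jog_arm([
  {"tx":38,"ty":-15,"tz":-6,"wz":-0.105,"gripper":1},
  {"tx":75,"ty":-31,"tz":-12,"wz":-0.21,"gripper":1},
  {"tx":113,"ty":-46,"tz":-18,"wz":-0.315,"gripper":1},
  {"tx":151,"ty":-61,"tz":-24,"wz":-0.42,"gripper":1},
  {"tx":188,"ty":-77,"tz":-30,"wz":-0.524,"gripper":1},
])

```text
validation failed for argument at $.in...
```

Request:
jog_arm([
  {"tx":38,"ty":6,"tz":0,"wz":-0.07,"gripper":1},
  {"tx":77,"ty":12,"tz":0,"wz":-0.14,"gripper":1},
  {"tx":115,"ty":19,"tz":0,"wz":-0.21,"gripper":1},
  {"tx":154,"ty":25,"tz":0,"wz":-0.28,"gripper":1},
  {"tx":192,"ty":31,"tz":0,"wz":-0.349,"gripper":1},
])

```text
validation failed for argument at $.in...
```

Request:
jog_arm([
  {"tx":24,"ty":-26,"tz":-13,"wx":0,"wy":0,"wz":-0.088,"gripper":1},
  {"tx":49,"ty":-53,"tz":-27,"wx":0,"wy":0,"wz":-0.176,"gripper":1},
  {"tx":73,"ty":-79,"tz":-40,"wx":0,"wy":0,"wz":-0.264,"gripper":1},
  {"tx":98,"ty":-105,"tz":-54,"wx":0,"wy":0,"wz":-0.352,"gripper":1},
  {"tx":122,"ty":-132,"tz":-67,"wx":0,"wy":0,"wz":-0.44,"gripper":1},
])

```text
time: 1.32
position: [0.2508, -0.4683, 0.2904]
tool_rot: [2.949, 1.08, 0.0]
ft_force: [1.1, 0.2, 0.8]
grip_width: 0.998
grip_force: 0.0
```

Request:
jog_arm([
  {"tx":38,"ty":-15,"tz":-6,"wx":0,"wy":0,"wz":-0.105,"gripper":1},
  {"tx":75,"ty":-31,"tz":-12,"wx":0,"wy":0,"wz":-0.21,"gripper":1},
  {"tx":113,"ty":-46,"tz":-18,"wx":0,"wy":0,"wz":-0.315,"gripper":1},
  {"tx":151,"ty":-61,"tz":-24,"wx":0,"wy":0,"wz":-0.42,"gripper":1},
  {"tx":188,"ty":-77,"tz":-30,"wx":0,"wy":0,"wz":-0.524,"gripper":1},
])

```text
time: 1.73
position: [0.3453, -0.288, 0.3201]
tool_rot: [2.568, 1.808, -0.0]
ft_force: [0.4, -0.9, -0.0]
grip_width: 1.002
grip_force: 0.0
```

Request:
jog_arm([
  {"tx":38,"ty":6,"tz":0,"wx":0,"wy":0,"wz":-0.07,"gripper":1},
  {"tx":77,"ty":12,"tz":0,"wx":0,"wy":0,"wz":-0.14,"gripper":1},
  {"tx":115,"ty":19,"tz":0,"wx":0,"wy":0,"wz":-0.21,"gripper":1},
  {"tx":154,"ty":25,"tz":0,"wx":0,"wy":0,"wz":-0.28,"gripper":1},
  {"tx":192,"ty":31,"tz":0,"wx":0,"wy":0,"wz":-0.349,"gripper":1},
])

```text
time: 2.15
position: [0.44, -0.1182, 0.32]
tool_rot: [2.216, 2.224, -0.0]
ft_force: [1.2, -1.1, -0.7]
grip_width: 1.001
grip_force: 0.0
```

Request:
jog_arm([
  {"tx":34,"ty":18,"tz":4,"wx":0,"wy":0,"wz":0,"gripper":1},
  {"tx":68,"ty":36,"tz":8,"wx":0,"wy":0,"wz":0,"gripper":1},
  {"tx":102,"ty":54,"tz":12,"wx":0,"wy":0,"wz":0,"gripper":1},
  {"tx":136,"ty":72,"tz":16,"wx":0,"wy":0,"wz":0,"gripper":1},
  {"tx":170,"ty":90,"tz":20,"wx":0,"wy":0,"wz":0,"gripper":1},
])

```text
time: 2.57
position: [0.53, 0.0515, 0.2999]
tool_rot: [2.221, 2.22, 0.001]
ft_force: [0.8, -0.1, 0.6]
grip_width: 0.996
grip_force: 0.0
```

Request:
jog_arm([
  {"tx":35,"ty":18,"tz":10,"wx":0,"wy":0,"wz":0,"gripper":1},
  {"tx":70,"ty":37,"tz":20,"wx":0,"wy":0,"wz":0,"gripper":1},
  {"tx":105,"ty":55,"tz":30,"wx":0,"wy":0,"wz":0,"gripper":1},
  {"tx":140,"ty":74,"tz":40,"wx":0,"wy":0,"wz":0,"gripper":1},
  {"tx":175,"ty":92,"tz":50,"wx":0,"wy":0,"wz":0,"gripper":1},
])

```text
time: 2.98
position: [0.6224, 0.2261, 0.2486]
tool_rot: [2.223, 2.22, -0.001]
ft_force: [0.9, -0.8, 0.6]
grip_width: 1.001
grip_force: 0.0
```

Request:
jog_arm([
  {"tx":8,"ty":0,"tz":30,"wx":0,"wy":0,"wz":0,"gripper":1},
  {"tx":13,"ty":0,"tz":70,"wx":0,"wy":0,"wz":0,"gripper":1},
  {"tx":13,"ty":0,"tz":110,"wx":0,"wy":0,"wz":0,"gripper":1},
  {"tx":13,"ty":0,"tz":130,"wx":0,"wy":0,"wz":0,"gripper":1},
  {"tx":13,"ty":0,"tz":130,"wx":0,"wy":0,"wz":0,"gripper":1},
])

```text
time: 3.4
position: [0.6181, 0.2358, 0.1133]
tool_rot: [-2.218, -2.219, 0.015]
ft_force: [0.5, -0.8, -0.4]
grip_width: 1.001
grip_force: 0.0
```

```bash
cat >> h.py <<'E'
def grab(tag):
    from bench import vision
    o={}
    for n in ("scene","top"):
        o[n]=vision.get_image(n); pickle.dump(o[n],open(f"{n}{tag}.pkl","wb"))
    return o
E
python3 plan.py .622,.238,.12,0; python3 - <<'E'
from h import *
I=grab("1"); c=[]
from bench import ctrl
p=ctrl.get_state()["position"]; print(p)
for n in I: c.append(crop(I[n],proj(I[n],[*p[:2],.1])[0],cyl(.622,.238,GUARD)+[np.array([[*p[:2],p[2]],[*p[:2],.0]])],k=8))
cv2.imwrite("pics/m2.png",np.hstack(c))
E
python3 plan.py .622,.238,.06,0
```

```text
t 3.4 p [0.6181 0.2358 0.1133] az 0.03 tilt 0.58 g 87.1 0.0 F [ 0.5 -0.8 -0.4]
.622,.238,.12,0 t [ 2.2  3.8 -6.8] w [-0.0094  0.0038  0.0005] len 8 deg 0.6
[0.62146672 0.23768069 0.11964169]
t 3.5 p [0.6215 0.2377 0.1196] az -0.02 tilt 0.04 g 87.3 0.0 F [-0.5  0.3  1.7]
.622,.238,.06,0 t [ 0.3  0.6 59.6] w [-0.0006 -0.     -0.0003] len 60 deg 0.0
```

View pics/m2.png

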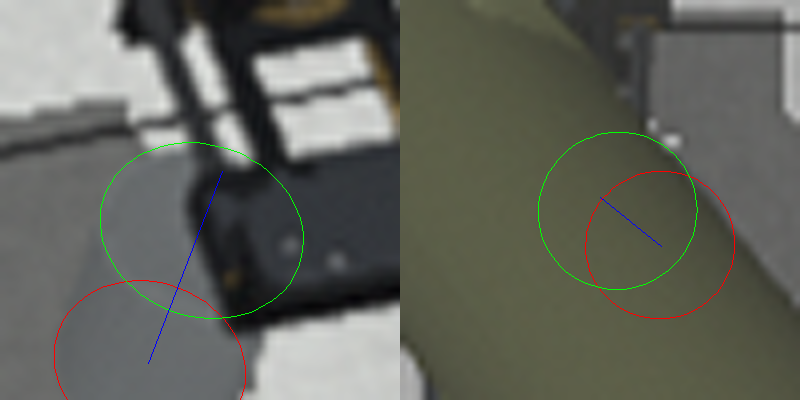

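Request:
jog_arm([
  {"tx":0,"ty":0,"tz":15,"wx":0,"wy":0,"wz":0,"gripper":1},
  {"tx":0,"ty":0,"tz":30,"wx":0,"wy":0,"wz":0,"gripper":1},
  {"tx":0,"ty":0,"tz":45,"wx":0,"wy":0,"wz":0,"gripper":1},
  {"tx":0,"ty":0,"tz":60,"wx":0,"wy":0,"wz":0,"gripper":1},
  {"tx":0,"ty":0,"tz":60,"wx":0,"wy":0,"wz":0,"gripper":0.9},
], grip_force=8)

```text
time: 3.92
position: [0.6193, 0.2363, 0.0554]
tool_rot: [-2.22, -2.22, 0.009]
ft_force: [-1.2, 0.3, -0.8]
grip_width: 0.973
grip_force: 0.0
```

Request:
jog_arm([
  {"tx":0,"ty":0,"tz":0,"wx":0,"wy":0,"wz":0,"gripper":0.8},
  {"tx":0,"ty":0,"tz":0,"wx":0,"wy":0,"wz":0,"gripper":0.75},
  {"tx":0,"ty":0,"tz":0,"wx":0,"wy":0,"wz":0,"gripper":0.7},
  {"tx":0,"ty":0,"tz":0,"wx":0,"wy":0,"wz":0,"gripper":0.6},
  {"tx":0,"ty":0,"tz":0,"wx":0,"wy":0,"wz":0,"gripper":0.6},
])

```text
time: 4.33
position: [0.6222, 0.2381, 0.0605]
tool_rot: [2.221, 2.221, 0.003]
ft_force: [1.0, 0.9, 1.9]
grip_width: 0.692
grip_force: 8.0
```

Request:
jog_arm([
  {"tx":0,"ty":0,"tz":0,"wx":0,"wy":0,"wz":0,"gripper":0.5},
  {"tx":0,"ty":0,"tz":0,"wx":0,"wy":0,"wz":0,"gripper":0.5},
  {"tx":0,"ty":0,"tz":0,"wx":0,"wy":0,"wz":0,"gripper":0.5},
  {"tx":0,"ty":0,"tz":0,"wx":0,"wy":0,"wz":0,"gripper":0.5},
  {"tx":0,"ty":0,"tz":0,"wx":0,"wy":0,"wz":0,"gripper":0.5},
], grip_force=20)

```text
time: 4.75
position: [0.6222, 0.2381, 0.0605]
tool_rot: [2.221, 2.221, 0.003]
ft_force: [1.5, 0.7, 5.1]
grip_width: 0.686
grip_force: 20.0
```

Request:
jog_arm([
  {"tx":0,"ty":0,"tz":-15,"wx":0,"wy":0,"wz":0,"gripper":0.5},
  {"tx":0,"ty":0,"tz":-40,"wx":0,"wy":0,"wz":0,"gripper":0.5},
  {"tx":0,"ty":0,"tz":-70,"wx":0,"wy":0,"wz":0,"gripper":0.5},
  {"tx":0,"ty":0,"tz":-90,"wx":0,"wy":0,"wz":0,"gripper":0.5},
  {"tx":-15,"ty":-7,"tz":-100,"wx":0,"wy":0,"wz":0,"gripper":0.5},
])

```text
time: 5.17
position: [0.6145, 0.2272, 0.1631]
tool_rot: [-2.216, -2.225, -0.008]
ft_force: [0.3, -0.7, -0.1]
grip_width: 0.686
grip_force: 20.0
```

Request:
jog_arm([
  {"tx":-25,"ty":-12,"tz":0,"wx":0,"wy":0,"wz":0,"gripper":0.5},
  {"tx":-55,"ty":-26,"tz":0,"wx":0,"wy":0,"wz":0,"gripper":0.5},
  {"tx":-85,"ty":-41,"tz":0,"wx":0,"wy":0,"wz":0,"gripper":0.5},
  {"tx":-115,"ty":-55,"tz":0,"wx":0,"wy":0,"wz":0,"gripper":0.5},
  {"tx":-145,"ty":-70,"tz":0,"wx":0,"wy":0,"wz":0,"gripper":0.5},
])

```text
time: 5.58
position: [0.5426, 0.0767, 0.1592]
tool_rot: [-2.22, -2.221, 0.003]
ft_force: [0.8, -0.4, -1.1]
grip_width: 0.688
grip_force: 20.0
```

Request:
jog_arm([
  {"tx":-25,"ty":-12,"tz":0,"wx":0,"wy":0,"wz":0,"gripper":0.5},
  {"tx":-45,"ty":-21,"tz":0,"wx":0,"wy":0,"wz":0,"gripper":0.5},
  {"tx":-58,"ty":-28,"tz":0,"wx":0,"wy":0,"wz":0,"gripper":0.5},
  {"tx":-63,"ty":-30,"tz":0,"wx":0,"wy":0,"wz":0,"gripper":0.5},
  {"tx":-63,"ty":-30,"tz":0,"wx":0,"wy":0,"wz":0,"gripper":0.5},
])

```text
time: 6.0
position: [0.5135, 0.0134, 0.1595]
tool_rot: [2.224, 2.219, -0.003]
ft_force: [-0.5, 1.0, -0.9]
grip_width: 0.684
grip_force: 20.0
```

```bash
python3 - <<'E'
from h import *
I=grab("2"); c=[]
from bench import ctrl
p=ctrl.get_state()["position"]
for n in I: c.append(crop(I[n],proj(I[n],[.515,.0146,.1])[0],cyl(.515,.0146,JACK[1:])+cyl(*p[:2],[(p[2]-.0605,.03)]),k=8))
cv2.imwrite("pics/m3.png",np.hstack(c))
E
python3 plan.py .515,.0146,.0835,0
```

```text
t 6.1 p [0.5145 0.016  0.1597] az 0.05 tilt 0.04 g 59.5 20.0 F [ 0.9 -0.2 -0.6]
.515,.0146,.0835,0 t [-1.4  0.5 76.2] w [ 0.0001 -0.0006  0.0009] len 76 deg 0.1
```

View pics/m3.png

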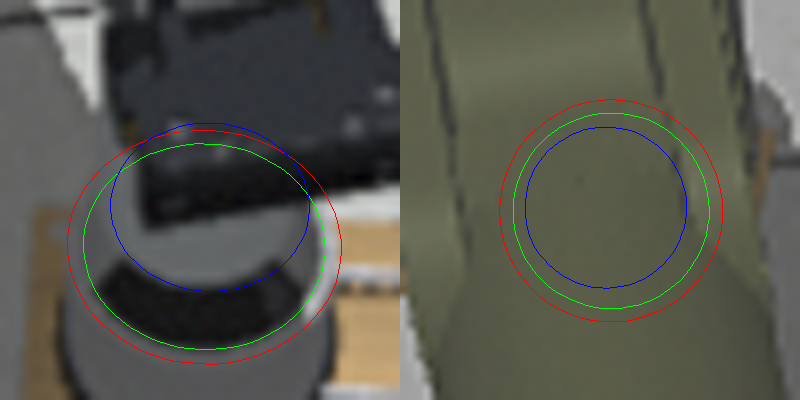

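Request:
jog_arm([
  {"tx":-1,"ty":0,"tz":10,"wx":0,"wy":0,"wz":0,"gripper":0.5},
  {"tx":-1,"ty":0,"tz":25,"wx":0,"wy":0,"wz":0,"gripper":0.5},
  {"tx":-1,"ty":0,"tz":40,"wx":0,"wy":0,"wz":0,"gripper":0.5},
  {"tx":-1,"ty":0,"tz":55,"wx":0,"wy":0,"wz":0,"gripper":0.5},
  {"tx":-1,"ty":0,"tz":66,"wx":0,"wy":0,"wz":0,"gripper":0.5},
])

```text
time: 6.52
position: [0.5137, 0.0154, 0.0915]
tool_rot: [-2.217, -2.222, 0.001]
ft_force: [0.1, -0.2, -0.9]
grip_width: 0.684
grip_force: 20.0
```

Request:
jog_arm([
  {"tx":0,"ty":0,"tz":3,"wx":0,"wy":0,"wz":0,"gripper":0.5},
  {"tx":0,"ty":0,"tz":6,"wx":0,"wy":0,"wz":0,"gripper":0.5},
  {"tx":0,"ty":0,"tz":9,"wx":0,"wy":0,"wz":0,"gripper":0.5},
  {"tx":0,"ty":0,"tz":11,"wx":0,"wy":0,"wz":0,"gripper":0.5},
  {"tx":0,"ty":0,"tz":11,"wx":0,"wy":0,"wz":0,"gripper":0.5},
])

```text
time: 6.93
position: [0.515, 0.0141, 0.0834]
tool_rot: [2.221, 2.221, 0.001]
ft_force: [-0.6, 0.9, 1.4]
grip_width: 0.683
grip_force: 20.0
```

Request:
jog_arm([
  {"tx":0,"ty":0,"tz":0,"wx":0,"wy":0,"wz":0,"gripper":0.72},
  {"tx":0,"ty":0,"tz":0,"wx":0,"wy":0,"wz":0,"gripper":0.8},
  {"tx":0,"ty":0,"tz":0,"wx":0,"wy":0,"wz":0,"gripper":0.95},
  {"tx":0,"ty":0,"tz":0,"wx":0,"wy":0,"wz":0,"gripper":0.95},
  {"tx":0,"ty":0,"tz":0,"wx":0,"wy":0,"wz":0,"gripper":0.95},
])

```text
time: 7.35
position: [0.5145, 0.0137, 0.0826]
tool_rot: [2.221, 2.221, 0.0]
ft_force: [0.0, -0.4, -0.2]
grip_width: 0.913
grip_force: 0.0
```

Request:
jog_arm([
  {"tx":0,"ty":0,"tz":-10,"wx":0,"wy":0,"wz":0,"gripper":0.95},
  {"tx":0,"ty":0,"tz":-35,"wx":0,"wy":0,"wz":0,"gripper":0.95},
  {"tx":0,"ty":0,"tz":-70,"wx":0,"wy":0,"wz":0,"gripper":0.95},
  {"tx":0,"ty":0,"tz":-105,"wx":0,"wy":0,"wz":0,"gripper":0.95},
  {"tx":0,"ty":0,"tz":-130,"wx":0,"wy":0,"wz":0,"gripper":0.95},
])

```text
time: 7.77
position: [0.5152, 0.0144, 0.2162]
tool_rot: [2.219, 2.22, 0.003]
ft_force: [1.4, -0.8, 0.3]
grip_width: 0.949
grip_force: 0.0
```

```bash
python3 plan.py .49,-.08,.21,-34  .44,-.18,.19,-68 .43,-.2145,.15,-90 .43,-.2145,.093,-90
```

```text
t 7.77 p [0.5152 0.0144 0.2162] az 0.05 tilt 0.19 g 82.6 0.0 F [ 1.4 -0.8  0.3]
.49,-.08,.21,-34 t [-94.4 -25.3   6.1] w [ 3.300e-03 -4.000e-04  5.942e-01] len 98 deg 34.0
.44,-.18,.19,-68 t [-110.9   14.5   20. ] w [0.     0.     0.5934] len 114 deg 34.0
.43,-.2145,.15,-90 t [-22.2  28.2  40. ] w [0.    0.    0.384] len 54 deg 22.0
.43,-.2145,.093,-90 t [ 0.  0. 57.] w [0. 0. 0.] len 57 deg 0.0
```

Request:
jog_arm([
  {"tx":-19,"ty":-5,"tz":1,"wx":0,"wy":0,"wz":0.119,"gripper":0.95},
  {"tx":-38,"ty":-10,"tz":3,"wx":0,"wy":0,"wz":0.238,"gripper":0.9},
  {"tx":-57,"ty":-15,"tz":4,"wx":0,"wy":0,"wz":0.357,"gripper":0.9},
  {"tx":-76,"ty":-20,"tz":5,"wx":0,"wy":0,"wz":0.476,"gripper":0.9},
  {"tx":-94,"ty":-25,"tz":6,"wx":0,"wy":0,"wz":0.594,"gripper":0.9},
])

```text
time: 8.18
position: [0.4892, -0.0811, 0.2074]
tool_rot: [2.778, 1.466, 0.001]
ft_force: [-0.5, -0.0, -0.6]
grip_width: 0.905
grip_force: 0.0
```

Request:
jog_arm([
  {"tx":-22,"ty":3,"tz":4,"wx":0,"wy":0,"wz":0.119,"gripper":0.9},
  {"tx":-44,"ty":6,"tz":8,"wx":0,"wy":0,"wz":0.238,"gripper":0.9},
  {"tx":-67,"ty":9,"tz":12,"wx":0,"wy":0,"wz":0.357,"gripper":0.9},
  {"tx":-89,"ty":12,"tz":16,"wx":0,"wy":0,"wz":0.476,"gripper":0.9},
  {"tx":-111,"ty":15,"tz":20,"wx":0,"wy":0,"wz":0.593,"gripper":0.9},
])

```text
time: 8.6
position: [0.4393, -0.1814, 0.1872]
tool_rot: [3.085, 0.59, 0.001]
ft_force: [0.6, 0.5, 0.3]
grip_width: 0.897
grip_force: 0.0
```

Request:
jog_arm([
  {"tx":-7,"ty":9,"tz":10,"wx":0,"wy":0,"wz":0.119,"gripper":0.9},
  {"tx":-14,"ty":18,"tz":20,"wx":0,"wy":0,"wz":0.238,"gripper":0.9},
  {"tx":-20,"ty":25,"tz":30,"wx":0,"wy":0,"wz":0.35,"gripper":0.9},
  {"tx":-22,"ty":28,"tz":40,"wx":0,"wy":0,"wz":0.384,"gripper":0.9},
  {"tx":-22,"ty":28,"tz":40,"wx":0,"wy":0,"wz":0.384,"gripper":0.9},
])

```text
time: 9.02
position: [0.4283, -0.2153, 0.1454]
tool_rot: [-3.14, 0.004, 0.004]
ft_force: [-1.4, 0.7, -0.5]
grip_width: 0.9
grip_force: 0.0
```

```bash
python3 - <<'E'
from h import *
I=grab("3"); c=[]
from bench import ctrl
p=ctrl.get_state()["position"]
for n in I: c.append(crop(I[n],proj(I[n],[.43,-.2145,.1])[0],cyl(.43,-.2145,CAN)+[np.array([p,[*p[:2],.12]])],k=8))
cv2.imwrite("pics/m4.png",np.hstack(c))
E
python3 plan.py .43,-.2145,.093,-90
```

```text
t 9.12 p [ 0.4299 -0.2144  0.1471] az -89.92 tilt 0.02 g 78.3 0.0 F [ 0.1 -0.1  0.5]
.43,-.2145,.093,-90 t [ 0.1  0.1 54.1] w [-0.0003 -0.0002  0.0013] len 54 deg 0.1
```

View pics/m4.png

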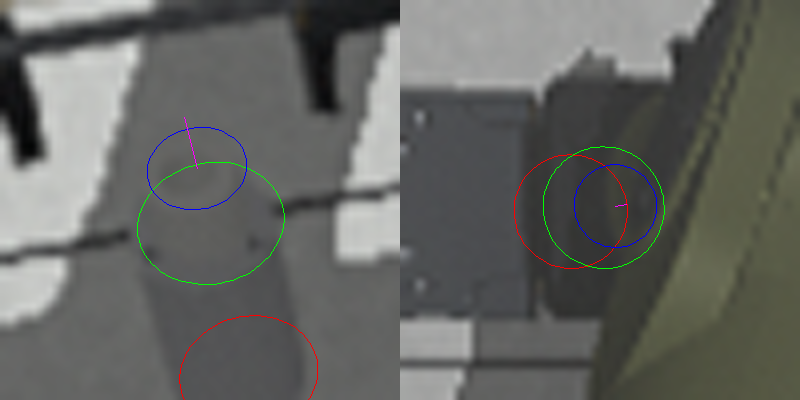

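Request:
jog_arm([
  {"tx":0,"ty":0,"tz":15,"wx":0,"wy":0,"wz":0,"gripper":0.8},
  {"tx":0,"ty":0,"tz":30,"wx":0,"wy":0,"wz":0,"gripper":0.7},
  {"tx":0,"ty":0,"tz":44,"wx":0,"wy":0,"wz":0,"gripper":0.6},
  {"tx":0,"ty":0,"tz":53,"wx":0,"wy":0,"wz":0,"gripper":0.5},
  {"tx":0,"ty":0,"tz":53,"wx":0,"wy":0,"wz":0,"gripper":0.45},
], grip_force=20)

```text
time: 9.53
position: [0.4292, -0.2138, 0.0927]
tool_rot: [-3.14, -0.002, 0.003]
ft_force: [-0.5, 0.0, -0.2]
grip_width: 0.609
grip_force: 0.0
```

Request:
jog_arm([
  {"tx":0,"ty":0,"tz":0,"wx":0,"wy":0,"wz":0,"gripper":0.4},
  {"tx":0,"ty":0,"tz":0,"wx":0,"wy":0,"wz":0,"gripper":0.35},
  {"tx":0,"ty":0,"tz":0,"wx":0,"wy":0,"wz":0,"gripper":0.2},
  {"tx":0,"ty":0,"tz":0,"wx":0,"wy":0,"wz":0,"gripper":0.2},
  {"tx":0,"ty":0,"tz":0,"wx":0,"wy":0,"wz":0,"gripper":0.2},
])

```text
time: 9.95
position: [0.4305, -0.2153, 0.0945]
tool_rot: [3.14, -0.001, 0.002]
ft_force: [-0.2, -0.8, 2.4]
grip_width: 0.347
grip_force: 20.0
```

Request:
jog_arm([
  {"tx":0,"ty":0,"tz":-2,"wx":0,"wy":0,"wz":0,"gripper":0.2},
  {"tx":0,"ty":0,"tz":-5,"wx":0,"wy":0,"wz":0,"gripper":0.2},
  {"tx":0,"ty":0,"tz":-5,"wx":0,"wy":0,"wz":0,"gripper":0.2},
  {"tx":0,"ty":0,"tz":-2,"wx":0,"wy":0,"wz":0,"gripper":0.2},
  {"tx":0,"ty":0,"tz":0,"wx":0,"wy":0,"wz":0,"gripper":0.2},
])

```text
time: 10.37
position: [0.4303, -0.2153, 0.0943]
tool_rot: [3.14, -0.001, 0.001]
ft_force: [-3.9, 1.6, 20.3]
grip_width: 0.346
grip_force: 20.0
```

```bash
python3 plan.py
```

```text
t 10.37 p [ 0.4303 -0.2153  0.0943] az -90.02 tilt 0.09 g 30.1 20.0 F [-3.9  1.6 20.3]
```

Request:
jog_arm([
  {"tx":0,"ty":0,"tz":0,"wx":0,"wy":0,"wz":0,"gripper":0.45},
  {"tx":0,"ty":0,"tz":0,"wx":0,"wy":0,"wz":0,"gripper":0.6},
  {"tx":0,"ty":0,"tz":0,"wx":0,"wy":0,"wz":0,"gripper":0.7},
  {"tx":0,"ty":0,"tz":0,"wx":0,"wy":0,"wz":-0.1,"gripper":0.7},
  {"tx":0,"ty":0,"tz":0,"wx":0,"wy":0,"wz":-0.2,"gripper":0.7},
])

```text
time: 10.78
position: [0.4295, -0.2146, 0.0932]
tool_rot: [-3.125, -0.321, 0.001]
ft_force: [-0.5, -0.4, -0.8]
grip_width: 0.632
grip_force: 0.0
```

Request:
jog_arm([
  {"tx":0,"ty":0,"tz":0,"wx":0,"wy":0,"wz":-0.12,"gripper":0.7},
  {"tx":0,"ty":0,"tz":0,"wx":0,"wy":0,"wz":-0.24,"gripper":0.7},
  {"tx":0,"ty":0,"tz":0,"wx":0,"wy":0,"wz":-0.36,"gripper":0.7},
  {"tx":0,"ty":0,"tz":0,"wx":0,"wy":0,"wz":-0.48,"gripper":0.7},
  {"tx":0,"ty":0,"tz":0,"wx":0,"wy":0,"wz":-0.6,"gripper":0.7},
])

```text
time: 11.2
position: [0.4295, -0.2146, 0.0932]
tool_rot: [-2.89, -1.232, 0.0]
ft_force: [-0.2, 0.3, -0.2]
grip_width: 0.7
grip_force: 0.0
```

Request:
jog_arm([
  {"tx":0,"ty":0,"tz":0,"wx":0,"wy":0,"wz":-0.12,"gripper":0.7},
  {"tx":0,"ty":0,"tz":0,"wx":0,"wy":0,"wz":-0.24,"gripper":0.7},
  {"tx":0,"ty":0,"tz":0,"wx":0,"wy":0,"wz":-0.36,"gripper":0.7},
  {"tx":0,"ty":0,"tz":0,"wx":0,"wy":0,"wz":-0.48,"gripper":0.7},
  {"tx":0,"ty":0,"tz":0,"wx":0,"wy":0,"wz":-0.6,"gripper":0.7},
])

```text
time: 11.62
position: [0.4295, -0.2146, 0.0932]
tool_rot: [-2.397, -2.03, 0.0]
ft_force: [-1.1, 0.3, 0.4]
grip_width: 0.703
grip_force: 0.0
```

Request:
jog_arm([
  {"tx":0,"ty":0,"tz":0,"wx":0,"wy":0,"wz":-0.12,"gripper":0.7},
  {"tx":0,"ty":0,"tz":0,"wx":0,"wy":0,"wz":-0.17,"gripper":0.7},
  {"tx":0,"ty":0,"tz":0,"wx":0,"wy":0,"wz":-0.17,"gripper":0.7},
  {"tx":0,"ty":0,"tz":0,"wx":0,"wy":0,"wz":-0.17,"gripper":0.6},
  {"tx":0,"ty":0,"tz":0,"wx":0,"wy":0,"wz":-0.17,"gripper":0.5},
])

```text
time: 12.03
position: [0.4296, -0.2147, 0.0934]
tool_rot: [-2.224, -2.218, 0.0]
ft_force: [-0.2, 0.0, 0.5]
grip_width: 0.622
grip_force: 0.0
```

```bash
python3 plan.py .43,-.2153,.0945,0
```

```text
t 12.03 p [ 0.4296 -0.2147  0.0934] az -0.15 tilt 0.02 g 54.1 0.0 F [-0.2  0.   0.5]
.43,-.2153,.0945,0 t [-0.6  0.4 -1.1] w [-0.0002 -0.0001 -0.0025] len 1 deg 0.1
```

Request:
jog_arm([
  {"tx":0,"ty":0,"tz":-1,"wx":0,"wy":0,"wz":0,"gripper":0.4},
  {"tx":0,"ty":0,"tz":-1,"wx":0,"wy":0,"wz":0,"gripper":0.36},
  {"tx":0,"ty":0,"tz":-1,"wx":0,"wy":0,"wz":0,"gripper":0.2},
  {"tx":0,"ty":0,"tz":-1,"wx":0,"wy":0,"wz":0,"gripper":0.2},
  {"tx":0,"ty":0,"tz":-1,"wx":0,"wy":0,"wz":0,"gripper":0.2},
], grip_force=30)

```text
time: 12.45
position: [0.4299, -0.2148, 0.0946]
tool_rot: [2.222, 2.22, 0.0]
ft_force: [-0.5, -0.5, -0.2]
grip_width: 0.339
grip_force: 30.0
```

```bash
python3 plan.py
```

```text
t 12.45 p [ 0.4299 -0.2148  0.0946] az -0.06 tilt 0.02 g 29.5 30.0 F [-0.5 -0.5 -0.2]
```

Request:
jog_arm([
  {"tx":0,"ty":0,"tz":-10,"wx":0,"wy":0,"wz":0,"gripper":0.2},
  {"tx":0,"ty":0,"tz":-35,"wx":0,"wy":0,"wz":0,"gripper":0.2},
  {"tx":0,"ty":0,"tz":-65,"wx":0,"wy":0,"wz":0,"gripper":0.2},
  {"tx":0,"ty":0,"tz":-95,"wx":0,"wy":0,"wz":0,"gripper":0.2},
  {"tx":0,"ty":0,"tz":-125,"wx":0,"wy":0,"wz":0,"gripper":0.2},
])

```text
time: 12.87
position: [0.4294, -0.2143, 0.2213]
tool_rot: [-2.222, -2.221, 0.0]
ft_force: [0.1, -0.3, -1.3]
grip_width: 0.342
grip_force: 30.0
```

```bash
python3 plan.py .515,.0146,.235,0; python3 - <<'E'
from h import *
import bench
print([ (d["bbox"],d["conf"]) for d in bench.vision.spot_in("scene","guard_center")])
I={"scene":bench.vision.get_image("scene")}
pickle.dump(I["scene"],open("scene4.pkl","wb"))
# home cup fit vs rim overlay
im=I["scene"]; c=crop(im,proj(im,[.515,.0146,.1])[0],cyl(.515,.0146,[(.109,.03),(.109,.0275),(.078,.042)]),k=8)
p=bench.ctrl.get_state()["position"]
d=crop(im,proj(im,[*p[:2],p[2]-.03])[0],cyl(*p[:2],[(p[2]-.0945,.0225),(p[2]-.0045,.0225),(p[2]+.0255,.015)]),k=8)
cv2.imwrite("pics/m5.png",np.hstack([c,d]))
E
```

```text
t 12.87 p [ 0.4294 -0.2143  0.2213] az -0.03 tilt 0.03 g 29.7 30.0 F [ 0.1 -0.3 -1.3]
.515,.0146,.235,0 t [228.9  85.5 -13.7] w [-0.0005 -0.0002 -0.0005] len 245 deg 0.0
[([325.5, 187.2, 347.8, 215.0], 0.98)]
```

View pics/m5.png

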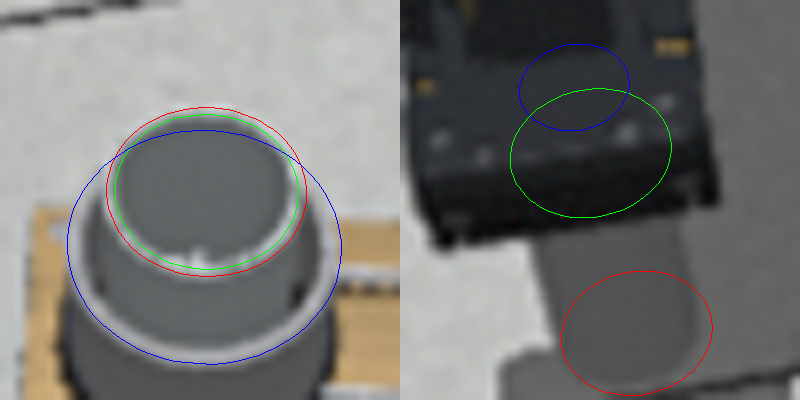

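Request:
jog_arm([
  {"tx":12,"ty":5,"tz":-4,"wx":0,"wy":0,"wz":0,"gripper":0.2},
  {"tx":37,"ty":14,"tz":-8,"wx":0,"wy":0,"wz":0,"gripper":0.2},
  {"tx":70,"ty":26,"tz":-10,"wx":0,"wy":0,"wz":0,"gripper":0.2},
  {"tx":102,"ty":38,"tz":-10,"wx":0,"wy":0,"wz":0,"gripper":0.2},
  {"tx":135,"ty":50,"tz":-10,"wx":0,"wy":0,"wz":0,"gripper":0.2},
])

```text
time: 13.38
position: [0.4793, -0.0773, 0.2285]
tool_rot: [-2.222, -2.219, 0.002]
ft_force: [1.9, -0.4, -1.5]
grip_width: 0.339
grip_force: 30.0
```

Request:
jog_arm([
  {"tx":30,"ty":11,"tz":0,"wx":0,"wy":0,"wz":0,"gripper":0.2},
  {"tx":57,"ty":21,"tz":0,"wx":0,"wy":0,"wz":0,"gripper":0.2},
  {"tx":80,"ty":30,"tz":0,"wx":0,"wy":0,"wz":0,"gripper":0.2},
  {"tx":94,"ty":35,"tz":0,"wx":0,"wy":0,"wz":0,"gripper":0.2},
  {"tx":94,"ty":35,"tz":0,"wx":0,"wy":0,"wz":0,"gripper":0.2},
])

```text
time: 13.8
position: [0.5143, 0.0202, 0.2286]
tool_rot: [-2.211, -2.226, -0.002]
ft_force: [-0.9, 0.2, -1.1]
grip_width: 0.339
grip_force: 30.0
```

```bash
python3 - <<'E'
from h import *
from bench import vision,ctrl
vision.get_image("scene")
im=vision.get_image("scene"); pickle.dump(im,open("scene5.pkl","wb"))
p=ctrl.get_state()["position"]
c=crop(im,proj(im,[.515,.0146,.12])[0],cyl(.515,.0146,[(.109,.03),(.109,.0275)])+cyl(*p[:2],[(p[2]-.0945,.0225)]),k=8)
cv2.imwrite("pics/m6.png",c)
E
python3 plan.py .515,.0151,.122,0
```

```text
t 13.9 p [0.5139 0.0154 0.2284] az 0.09 tilt 0.16 g 29.6 30.0 F [-1.2 -0.2 -2.3]
.515,.0151,.122,0 t [ -0.3   1.4 106.4] w [-0.0027 -0.0005  0.0016] len 106 deg 0.2
```

View pics/m6.png

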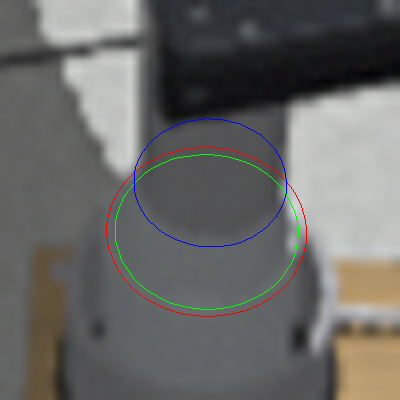

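Request:
jog_arm([
  {"tx":0,"ty":1,"tz":10,"wx":0,"wy":0,"wz":0,"gripper":0.2},
  {"tx":0,"ty":1,"tz":28,"wx":0,"wy":0,"wz":0,"gripper":0.2},
  {"tx":0,"ty":1,"tz":50,"wx":0,"wy":0,"wz":0,"gripper":0.2},
  {"tx":0,"ty":1,"tz":72,"wx":0,"wy":0,"wz":0,"gripper":0.2},
  {"tx":0,"ty":1,"tz":92,"wx":0,"wy":0,"wz":0,"gripper":0.2},
])

```text
time: 14.32
position: [0.5148, 0.0123, 0.1352]
tool_rot: [-2.225, -2.217, 0.003]
ft_force: [-0.8, 0.1, -2.0]
grip_width: 0.342
grip_force: 30.0
```

Request:
jog_arm([
  {"tx":0,"ty":0,"tz":4,"wx":0,"wy":0,"wz":0,"gripper":0.2},
  {"tx":0,"ty":0,"tz":8,"wx":0,"wy":0,"wz":0,"gripper":0.2},
  {"tx":0,"ty":0,"tz":11,"wx":0,"wy":0,"wz":0,"gripper":0.2},
  {"tx":0,"ty":0,"tz":14,"wx":0,"wy":0,"wz":0,"gripper":0.2},
  {"tx":0,"ty":0,"tz":14,"wx":0,"wy":0,"wz":0,"gripper":0.2},
])

```text
time: 14.73
position: [0.5163, 0.0139, 0.1239]
tool_rot: [2.223, 2.219, 0.0]
ft_force: [0.8, -0.1, -1.6]
grip_width: 0.339
grip_force: 30.0
```

```bash
python3 plan.py .515,.0151,.1206,0
```

```text
t 14.73 p [0.5163 0.0139 0.1239] az -0.09 tilt 0.05 g 29.5 30.0 F [ 0.8 -0.1 -1.6]
.515,.0151,.1206,0 t [ 1.2 -1.3  3.3] w [ 0.0007  0.0004 -0.0015] len 4 deg 0.1
```

Request:
jog_arm([
  {"tx":1,"ty":-1,"tz":1,"wx":0,"wy":0,"wz":0,"gripper":0.2},
  {"tx":1,"ty":-1,"tz":2,"wx":0,"wy":0,"wz":0,"gripper":0.2},
  {"tx":1,"ty":-1,"tz":3,"wx":0,"wy":0,"wz":0,"gripper":0.2},
  {"tx":1,"ty":-1,"tz":4,"wx":0,"wy":0,"wz":0,"gripper":0.2},
  {"tx":1,"ty":-1,"tz":4,"wx":0,"wy":0,"wz":0,"gripper":0.2},
])

```text
time: 15.15
position: [0.5157, 0.0152, 0.1205]
tool_rot: [2.222, 2.22, 0.001]
ft_force: [-0.1, -0.2, 5.0]
grip_width: 0.342
grip_force: 30.0
```

```bash
python3 plan.py
```

```text
t 15.15 p [0.5157 0.0152 0.1205] az -0.05 tilt 0.08 g 29.8 30.0 F [-0.1 -0.2  5. ]
```

Request:
jog_arm([
  {"tx":0,"ty":0,"tz":0,"wx":0,"wy":0,"wz":0,"gripper":0.45},
  {"tx":0,"ty":0,"tz":0,"wx":0,"wy":0,"wz":0,"gripper":0.6},
  {"tx":0,"ty":0,"tz":0,"wx":0,"wy":0,"wz":0,"gripper":0.7},
  {"tx":0,"ty":0,"tz":0,"wx":0,"wy":0,"wz":0,"gripper":0.7},
  {"tx":0,"ty":0,"tz":0,"wx":0,"wy":0,"wz":0,"gripper":0.7},
])

```text
time: 15.57
position: [0.5148, 0.0151, 0.1193]
tool_rot: [-2.222, -2.22, 0.0]
ft_force: [-0.5, -0.6, 0.0]
grip_width: 0.629
grip_force: 0.0
```

Request:
jog_arm([
  {"tx":0,"ty":0,"tz":-15,"wx":0,"wy":0,"wz":0,"gripper":0.7},
  {"tx":0,"ty":0,"tz":-50,"wx":0,"wy":0,"wz":0,"gripper":0.7},
  {"tx":0,"ty":0,"tz":-90,"wx":0,"wy":0,"wz":0,"gripper":0.7},
  {"tx":0,"ty":0,"tz":-130,"wx":0,"wy":0,"wz":0,"gripper":0.7},
  {"tx":0,"ty":0,"tz":-150,"wx":0,"wy":0,"wz":0,"gripper":0.7},
])

```text
time: 15.98
position: [0.5166, 0.0157, 0.2741]
tool_rot: [2.219, 2.217, 0.005]
ft_force: [1.5, 0.8, -0.3]
grip_width: 0.702
grip_force: 0.0
```

```bash
python3 plan.py .485,.13,.26,30 .445,.25,.25,60 .42,.33,.22,87.6 .42,.33,.115,87.6
```

```text
t 15.98 p [0.5166 0.0157 0.2741] az -0.04 tilt 0.32 g 61.0 0.0 F [ 1.5  0.8 -0.3]
.485,.13,.26,30 t [114.2 -31.8  13.8] w [ 0.0052  0.0024 -0.5242] len 119 deg 30.0
.445,.25,.25,60 t [123.9  25.4  10. ] w [ 0.      0.     -0.5236] len 127 deg 30.0
.42,.33,.22,87.6 t [61.7 56.8 30. ] w [ 0.      0.     -0.4817] len 89 deg 27.6
.42,.33,.115,87.6 t [  0.   0. 105.] w [0. 0. 0.] len 105 deg 0.0
```

Request:
jog_arm([
  {"tx":23,"ty":-6,"tz":2,"wx":0,"wy":0,"wz":-0.105,"gripper":0.55},
  {"tx":46,"ty":-13,"tz":4,"wx":0,"wy":0,"wz":-0.21,"gripper":0.55},
  {"tx":69,"ty":-19,"tz":6,"wx":0,"wy":0,"wz":-0.315,"gripper":0.55},
  {"tx":92,"ty":-25,"tz":8,"wx":0,"wy":0,"wz":-0.42,"gripper":0.55},
  {"tx":115,"ty":-30,"tz":9,"wx":0,"wy":0,"wz":-0.524,"gripper":0.55},
])

```text
time: 16.4
position: [0.4844, 0.1311, 0.2603]
tool_rot: [1.565, 2.724, -0.001]
ft_force: [-0.0, 0.1, 0.8]
grip_width: 0.557
grip_force: 0.0
```

Request:
jog_arm([
  {"tx":25,"ty":5,"tz":2,"wx":0,"wy":0,"wz":-0.105,"gripper":0.55},
  {"tx":50,"ty":10,"tz":4,"wx":0,"wy":0,"wz":-0.21,"gripper":0.55},
  {"tx":75,"ty":15,"tz":6,"wx":0,"wy":0,"wz":-0.315,"gripper":0.55},
  {"tx":100,"ty":20,"tz":8,"wx":0,"wy":0,"wz":-0.42,"gripper":0.55},
  {"tx":124,"ty":25,"tz":10,"wx":0,"wy":0,"wz":-0.524,"gripper":0.55},
])

```text
time: 16.82
position: [0.4442, 0.2512, 0.2505]
tool_rot: [0.805, 3.036, -0.001]
ft_force: [0.8, -0.7, 0.3]
grip_width: 0.555
grip_force: 0.0
```

Request:
jog_arm([
  {"tx":14,"ty":13,"tz":7,"wx":0,"wy":0,"wz":-0.11,"gripper":0.55},
  {"tx":28,"ty":26,"tz":14,"wx":0,"wy":0,"wz":-0.22,"gripper":0.55},
  {"tx":42,"ty":39,"tz":21,"wx":0,"wy":0,"wz":-0.33,"gripper":0.55},
  {"tx":55,"ty":51,"tz":28,"wx":0,"wy":0,"wz":-0.44,"gripper":0.55},
  {"tx":62,"ty":57,"tz":30,"wx":0,"wy":0,"wz":-0.482,"gripper":0.55},
])

```text
time: 17.23
position: [0.4179, 0.3323, 0.2194]
tool_rot: [-0.053, -3.139, -0.001]
ft_force: [0.3, 0.2, -0.9]
grip_width: 0.549
grip_force: 0.0
```

```bash
python3 - <<'E'
from h import *
from bench import vision,ctrl
vision.get_image("scene")
a=pickle.load(open("scene0.pkl","rb")); t=pickle.load(open("top0.pkl","rb")); im=vision.get_image("scene")
p=ctrl.get_state()["position"]
def head(x,y,yaw):
    c,s=np.cos(yaw),np.sin(yaw); q=np.array([[-.01,-.016],[.01,-.016],[.01,.016],[-.01,.016],[-.01,-.016]])@np.array([[c,s],[-s,c]])+[x,y]
    return [np.c_[q,0*q[:,:1]+z] for z in (.1,.16)]
C=[crop(i,proj(i,[.42,.33,.13])[0],head(.4195,.3295,-.042)+cs,k=8,w=16) for i,cs in ((a,[]),(t,[]),(im,[np.array([p,[*p[:2],.16]])]))]
cv2.imwrite("pics/m7.png",np.hstack(C))
for n in ("scene","top"): print([(np.round(d["bbox"],1),round(d["conf"],2)) for d in vision.spot_in(n,"port")], proj({"scene":a,"top":t}[n],[.515,.015,.146]))
E
python3 plan.py .42,.33,.115,87.6
```

```text
[(array([325.1, 180.3, 344. , 202.4]), 0.67), (array([284.3, 276.2, 315.8, 298.8]), 0.44)] [[336.87668004 183.87681477]]
[] [[315.0434854  192.91661997]]
t 17.43 p [0.4197 0.3302 0.2204] az 87.54 tilt 0.03 g 47.9 0.0 F [ 0.3  0.4 -0.1]
.42,.33,.115,87.6 t [-3.000e-01 -1.000e-01  1.054e+02] w [-0.0004 -0.0003 -0.001 ] len 105 deg 0.1
```

View pics/m7.png

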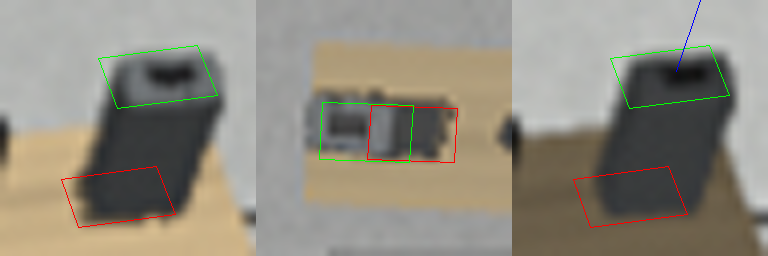

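Request:
jog_arm([
  {"tx":-2,"ty":4,"tz":25,"wx":0,"wy":0,"wz":0,"gripper":0.56},
  {"tx":-2,"ty":4,"tz":50,"wx":0,"wy":0,"wz":0,"gripper":0.56},
  {"tx":-2,"ty":4,"tz":75,"wx":0,"wy":0,"wz":0,"gripper":0.56},
  {"tx":-2,"ty":4,"tz":98,"wx":0,"wy":0,"wz":0,"gripper":0.56},
  {"tx":-2,"ty":4,"tz":110,"wx":0,"wy":0,"wz":0,"gripper":0.55},
], grip_force=4)

```text
time: 17.85
position: [0.422, 0.3318, 0.1082]
tool_rot: [-0.071, -3.139, 0.004]
ft_force: [-0.1, -0.7, 0.4]
grip_width: 0.557
grip_force: 0.0
```

Request:
jog_arm([
  {"tx":0,"ty":0,"tz":0,"wx":0,"wy":0,"wz":0,"gripper":0.48},
  {"tx":0,"ty":0,"tz":0,"wx":0,"wy":0,"wz":0,"gripper":0.44},
  {"tx":0,"ty":0,"tz":0,"wx":0,"wy":0,"wz":0,"gripper":0.4},
  {"tx":0,"ty":0,"tz":0,"wx":0,"wy":0,"wz":0,"gripper":0.37},
  {"tx":0,"ty":0,"tz":0,"wx":0,"wy":0,"wz":0,"gripper":0.34},
])

```text
time: 18.27
position: [0.4227, 0.335, 0.112]
tool_rot: [0.066, 3.139, 0.002]
ft_force: [1.0, -0.5, 3.0]
grip_width: 0.384
grip_force: 4.0
```

Request:
jog_arm([
  {"tx":0,"ty":0,"tz":0,"wx":0,"wy":0,"wz":0,"gripper":0.3},
  {"tx":0,"ty":0,"tz":0,"wx":0,"wy":0,"wz":0,"gripper":0.3},
  {"tx":0,"ty":0,"tz":0,"wx":0,"wy":0,"wz":0,"gripper":0.3},
  {"tx":0,"ty":0,"tz":0,"wx":0,"wy":0,"wz":0,"gripper":0.3},
  {"tx":0,"ty":0,"tz":0,"wx":0,"wy":0,"wz":0,"gripper":0.3},
])

```text
time: 18.68
position: [0.4227, 0.335, 0.1118]
tool_rot: [0.066, 3.139, 0.001]
ft_force: [0.1, 0.1, 5.9]
grip_width: 0.384
grip_force: 4.0
```

```bash
python3 plan.py .422,.334,.11,-2.4
```

```text
t 18.68 p [0.4227 0.335  0.1118] az 87.59 tilt 0.13 g 33.4 4.0 F [0.1 0.1 5.9]
.422,.334,.11,-2.4 t [ 0.6 -1.1  1.8] w [2.3000e-03 8.0000e-04 1.5706e+00] len 2 deg 90.0
```

Request:
jog_arm([
  {"tx":0,"ty":0,"tz":0,"wx":0,"wy":0,"wz":0,"gripper":0.45},
  {"tx":0,"ty":0,"tz":0,"wx":0,"wy":0,"wz":0,"gripper":0.55},
  {"tx":0,"ty":0,"tz":0,"wx":0,"wy":0,"wz":0,"gripper":0.56},
  {"tx":0,"ty":0,"tz":0,"wx":0,"wy":0,"wz":0,"gripper":0.56},
  {"tx":0,"ty":0,"tz":0,"wx":0,"wy":0,"wz":0.1,"gripper":0.56},
])

```text
time: 19.1
position: [0.4216, 0.3342, 0.1101]
tool_rot: [-0.223, -3.133, 0.0]
ft_force: [0.2, -0.3, -0.5]
grip_width: 0.55
grip_force: 0.0
```

Request:
jog_arm([
  {"tx":0,"ty":0,"tz":0,"wx":0,"wy":0,"wz":0.12,"gripper":0.56},
  {"tx":0,"ty":0,"tz":0,"wx":0,"wy":0,"wz":0.24,"gripper":0.56},
  {"tx":0,"ty":0,"tz":0,"wx":0,"wy":0,"wz":0.36,"gripper":0.56},
  {"tx":0,"ty":0,"tz":0,"wx":0,"wy":0,"wz":0.48,"gripper":0.56},
  {"tx":0,"ty":0,"tz":0,"wx":0,"wy":0,"wz":0.6,"gripper":0.56},
])

```text
time: 19.52
position: [0.4216, 0.3342, 0.1103]
tool_rot: [-1.147, -2.924, 0.001]
ft_force: [-0.4, -0.9, -0.1]
grip_width: 0.558
grip_force: 0.0
```

Request:
jog_arm([
  {"tx":0,"ty":0,"tz":0,"wx":0,"wy":0,"wz":0.12,"gripper":0.56},
  {"tx":0,"ty":0,"tz":0,"wx":0,"wy":0,"wz":0.24,"gripper":0.56},
  {"tx":0,"ty":0,"tz":0,"wx":0,"wy":0,"wz":0.36,"gripper":0.56},
  {"tx":0,"ty":0,"tz":0,"wx":0,"wy":0,"wz":0.48,"gripper":0.56},
  {"tx":0,"ty":0,"tz":0,"wx":0,"wy":0,"wz":0.6,"gripper":0.56},
])

```text
time: 19.93
position: [0.4216, 0.3343, 0.1103]
tool_rot: [-1.96, -2.455, 0.001]
ft_force: [0.1, -0.2, 0.2]
grip_width: 0.557
grip_force: 0.0
```

Request:
jog_arm([
  {"tx":0,"ty":0,"tz":0,"wx":0,"wy":0,"wz":0.12,"gripper":0.56},
  {"tx":0,"ty":0,"tz":0,"wx":0,"wy":0,"wz":0.24,"gripper":0.56},
  {"tx":0,"ty":0,"tz":0,"wx":0,"wy":0,"wz":0.27,"gripper":0.56},
  {"tx":0,"ty":0,"tz":0,"wx":0,"wy":0,"wz":0.27,"gripper":0.56},
  {"tx":0,"ty":0,"tz":0,"wx":0,"wy":0,"wz":0.27,"gripper":0.5},
])

```text
time: 20.35
position: [0.4216, 0.3344, 0.1103]
tool_rot: [2.265, 2.177, -0.001]
ft_force: [0.3, -0.7, 0.7]
grip_width: 0.536
grip_force: 0.0
```

```bash
python3 plan.py .422,.335,.112,-2.4
```

```text
t 20.35 p [0.4216 0.3344 0.1103] az -2.26 tilt 0.02 g 46.6 0.0 F [ 0.3 -0.7  0.7]
.422,.335,.112,-2.4 t [ 0.7  0.4 -1.7] w [-0.0003  0.0003  0.0024] len 2 deg 0.1
```

Request:
jog_arm([
  {"tx":0,"ty":0,"tz":0,"wx":0,"wy":0,"wz":0,"gripper":0.4},
  {"tx":0,"ty":0,"tz":0,"wx":0,"wy":0,"wz":0,"gripper":0.3},
  {"tx":0,"ty":0,"tz":0,"wx":0,"wy":0,"wz":0,"gripper":0.25},
  {"tx":0,"ty":0,"tz":0,"wx":0,"wy":0,"wz":0,"gripper":0.2},
  {"tx":0,"ty":0,"tz":0,"wx":0,"wy":0,"wz":0,"gripper":0.1},
], grip_force=6)

```text
time: 20.77
position: [0.4219, 0.3343, 0.1105]
tool_rot: [-2.266, -2.176, 0.0]
ft_force: [1.3, 0.3, -0.0]
grip_width: 0.226
grip_force: 6.0
```

Request:
jog_arm([
  {"tx":0,"ty":0,"tz":0,"wx":0,"wy":0,"wz":0,"gripper":0.1},
  {"tx":0,"ty":0,"tz":0,"wx":0,"wy":0,"wz":0,"gripper":0.1},
  {"tx":0,"ty":0,"tz":0,"wx":0,"wy":0,"wz":0,"gripper":0.1},
  {"tx":0,"ty":0,"tz":0,"wx":0,"wy":0,"wz":0,"gripper":0.1},
  {"tx":0,"ty":0,"tz":0,"wx":0,"wy":0,"wz":0,"gripper":0.1},
], grip_force=25)

```text
time: 21.18
position: [0.4218, 0.3343, 0.1105]
tool_rot: [2.266, 2.175, -0.0]
ft_force: [-0.6, 0.7, -0.5]
grip_width: 0.227
grip_force: 25.0
```

```bash
python3 plan.py
```

```text
t 21.18 p [0.4218 0.3343 0.1105] az -2.35 tilt 0.01 g 19.8 25.0 F [-0.6  0.7 -0.5]
```

Request:
jog_arm([
  {"tx":0,"ty":0,"tz":-8,"wx":0,"wy":0,"wz":0,"gripper":0.1},
  {"tx":0,"ty":0,"tz":-25,"wx":0,"wy":0,"wz":0,"gripper":0.1},
  {"tx":0,"ty":0,"tz":-45,"wx":0,"wy":0,"wz":0,"gripper":0.1},
  {"tx":0,"ty":0,"tz":-65,"wx":0,"wy":0,"wz":0,"gripper":0.1},
  {"tx":0,"ty":0,"tz":-85,"wx":0,"wy":0,"wz":0,"gripper":0.1},
])

```text
time: 21.6
position: [0.4215, 0.3345, 0.1969]
tool_rot: [-2.266, -2.176, 0.0]
ft_force: [0.3, 0.1, -0.5]
grip_width: 0.225
grip_force: 25.0
```

Request:
jog_arm([
  {"tx":0,"ty":0,"tz":-20,"wx":0,"wy":0,"wz":0,"gripper":0.1},
  {"tx":0,"ty":0,"tz":-40,"wx":0,"wy":0,"wz":0,"gripper":0.1},
  {"tx":0,"ty":0,"tz":-60,"wx":0,"wy":0,"wz":0,"gripper":0.1},
  {"tx":0,"ty":0,"tz":-75,"wx":0,"wy":0,"wz":0,"gripper":0.1},
  {"tx":0,"ty":0,"tz":-80,"wx":0,"wy":0,"wz":0,"gripper":0.1},
])

```text
time: 22.02
position: [0.4224, 0.3355, 0.2786]
tool_rot: [2.265, 2.175, 0.006]
ft_force: [0.2, 0.4, -1.1]
grip_width: 0.229
grip_force: 25.0
```

```bash
python3 - <<'E'
from h import *
from bench import vision,ctrl
vision.get_image("scene"); im=vision.get_image("scene"); pickle.dump(im,open("scene6.pkl","wb"))
p=ctrl.get_state()["position"]
L=lambda d:np.array([[p[0],p[1]+d,p[2]-.011],[p[0],p[1]+d,p[2]-.0995]])
port=cyl(.5152,.0147,[(.146,.015),(.146,.008),(.116,.0225)])
c=crop(im,proj(im,[*p[:2],p[2]-.06])[0],[],k=8,w=25)
e=crop(im,proj(im,[*p[:2],p[2]-.06])[0],[L(0)],k=8,w=25)
d=crop(im,proj(im,[.5152,.0147,.14])[0],port,k=16,w=12)
d=cv2.copyMakeBorder(d,0,16,0,0,0)
cv2.imwrite("pics/m8.png",np.hstack([c[:,:],e[:,:]])); cv2.imwrite("pics/m8b.png",d)
C=np.hstack([c[:,100:300],e[:,100:300],d]); print(C.shape); cv2.imwrite("pics/m8.png",C)
E
python3 plan.py .49,.2,.275,-2.35 .515,.05,.275,-2.35 .515,.0141,.265,-2.35
```

```text
(400, 784, 3)
t 22.12 p [0.4221 0.3348 0.2765] az -2.34 tilt 0.11 g 19.9 25.0 F [-0.5  0.5 -0.7]
.49,.2,.275,-2.35 t [-132.    73.4    1.6] w [ 0.0018 -0.0008  0.0002] len 151 deg 0.1
.515,.05,.275,-2.35 t [-148.8   31.1    0. ] w [0. 0. 0.] len 152 deg 0.0
.515,.0141,.265,-2.35 t [-35.9   1.5  10. ] w [0. 0. 0.] len 37 deg 0.0
```

View pics/m8.png

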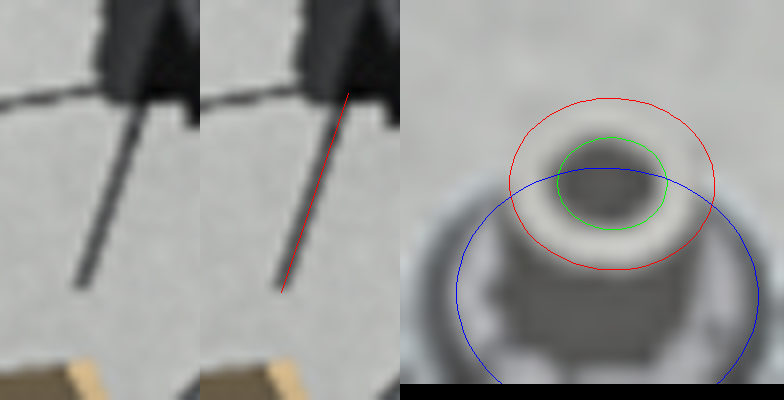

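Request:
jog_arm([
  {"tx":-20,"ty":11,"tz":0,"wx":0,"wy":0,"wz":0,"gripper":0.1},
  {"tx":-48,"ty":27,"tz":0,"wx":0,"wy":0,"wz":0,"gripper":0.1},
  {"tx":-76,"ty":42,"tz":0,"wx":0,"wy":0,"wz":0,"gripper":0.1},
  {"tx":-104,"ty":58,"tz":0,"wx":0,"wy":0,"wz":0,"gripper":0.1},
  {"tx":-132,"ty":73,"tz":0,"wx":0,"wy":0,"wz":0,"gripper":0.1},
])

```text
time: 22.53
position: [0.4892, 0.1977, 0.2741]
tool_rot: [-2.266, -2.175, 0.003]
ft_force: [0.1, 0.1, 0.2]
grip_width: 0.228
grip_force: 25.0
```

Request:
jog_arm([
  {"tx":-30,"ty":6,"tz":0,"wx":0,"wy":0,"wz":0,"gripper":0.1},
  {"tx":-60,"ty":12,"tz":0,"wx":0,"wy":0,"wz":0,"gripper":0.1},
  {"tx":-90,"ty":19,"tz":0,"wx":0,"wy":0,"wz":0,"gripper":0.1},
  {"tx":-120,"ty":25,"tz":0,"wx":0,"wy":0,"wz":0,"gripper":0.1},
  {"tx":-149,"ty":31,"tz":0,"wx":0,"wy":0,"wz":0,"gripper":0.1},
])

```text
time: 22.95
position: [0.5135, 0.0475, 0.2741]
tool_rot: [-2.266, -2.174, 0.003]
ft_force: [0.8, -0.2, -0.6]
grip_width: 0.228
grip_force: 25.0
```

Request:
jog_arm([
  {"tx":-15,"ty":1,"tz":0,"wx":0,"wy":0,"wz":0,"gripper":0.1},
  {"tx":-28,"ty":1,"tz":0,"wx":0,"wy":0,"wz":0,"gripper":0.1},
  {"tx":-36,"ty":1,"tz":0,"wx":0,"wy":0,"wz":0,"gripper":0.1},
  {"tx":-36,"ty":1,"tz":0,"wx":0,"wy":0,"wz":0,"gripper":0.1},
  {"tx":-36,"ty":1,"tz":0,"wx":0,"wy":0,"wz":0,"gripper":0.1},
])

```text
time: 23.37
position: [0.5133, 0.0138, 0.2748]
tool_rot: [-2.266, -2.175, 0.001]
ft_force: [-0.1, 0.4, -0.9]
grip_width: 0.227
grip_force: 25.0
```

```bash
cat > meas.py <<'E'
from h import *
from bench import vision,ctrl
vision.get_image("scene"); im=vision.get_image("scene")
p=ctrl.get_state()["position"]; g=cv2.cvtColor(im["color"],cv2.COLOR_BGR2GRAY).astype(float)
for dz in (-.03,-.045,-.06,-.07,-.08,-.09):
    q=proj(im,[[*p[:2],p[2]+dz],[p[0],p[1]+.02,p[2]+dz]]); u0,v=q[0]; sc=q[1,0]-q[0,0]
    us=np.arange(u0-8,u0+8.01,.1)
    r=cv2.remap(g.astype(np.float32),us.astype(np.float32)[None],np.full((1,len(us)),v,np.float32),cv2.INTER_LINEAR)[0]
    b=np.median(r); w=np.clip(b-r-25,0,None); w[abs(us-u0)>5]=0
    print("dz",dz,"bg",round(b),"min",round(r.min()),"stem dy_mm",round(((w*us).sum()/max(w.sum(),1e-9)-u0)/sc*20,2))
E
python3 meas.py; python3 plan.py .5152,.0145,.265,-2.35
```

```text
dz -0.03 bg 21 min 18 stem dy_mm -755.76
dz -0.045 bg 24 min 15 stem dy_mm -763.86
dz -0.06 bg 121 min 82 stem dy_mm -0.86
dz -0.07 bg 176 min 87 stem dy_mm -1.39
dz -0.08 bg 190 min 87 stem dy_mm -1.52
dz -0.09 bg 186 min 95 stem dy_mm -1.37
t 23.47 p [0.5135 0.0149 0.2752] az -2.23 tilt 0.04 g 20.1 25.0 F [-0.9  0.7  0. ]
.5152,.0145,.265,-2.35 t [-0.3  1.7 10.2] w [-0.0005 -0.0005  0.0021] len 10 deg 0.1
```

Request:
jog_arm([
  {"tx":0,"ty":1.7,"tz":3,"wx":0,"wy":0,"wz":0,"gripper":0.1},
  {"tx":0,"ty":1.7,"tz":6,"wx":0,"wy":0,"wz":0,"gripper":0.1},
  {"tx":0,"ty":1.7,"tz":10,"wx":0,"wy":0,"wz":0,"gripper":0.1},
  {"tx":0,"ty":1.7,"tz":14,"wx":0,"wy":0,"wz":0,"gripper":0.1},
  {"tx":0,"ty":1.7,"tz":14,"wx":0,"wy":0,"wz":0,"gripper":0.1},
])

```text
time: 23.88
position: [0.5148, 0.0134, 0.2603]
tool_rot: [-2.265, -2.175, 0.002]
ft_force: [-0.0, -0.2, -1.7]
grip_width: 0.229
grip_force: 25.0
```

```bash
python3 meas.py | tail -4; python3 plan.py .5152,.0148,.1758,-2.35; python3 - <<'E'
from h import *
from bench import vision,ctrl
# stem end along its projected line: scan brightness
im=vision.get_image("scene"); p=ctrl.get_state()["position"]; g=cv2.cvtColor(im["color"],cv2.COLOR_BGR2GRAY).astype(np.float32)
for dz in np.arange(-.085,-.108,-.002):
    q=proj(im,[p[0],p[1]-.0014,p[2]+dz])[0]; print(round(dz,3),q.round(1),int(cv2.getRectSubPix(g,(1,1),tuple(map(float,q)))[0,0]))
E
```

```text
dz -0.06 bg 182 min 96 stem dy_mm -1.0
dz -0.07 bg 188 min 93 stem dy_mm -1.27
dz -0.08 bg 191 min 89 stem dy_mm -1.03
dz -0.09 bg 194 min 97 stem dy_mm -1.19
t 23.98 p [0.5153 0.0133 0.2612] az -2.34 tilt 0.04 g 19.9 25.0 F [ 1.  -0.7  0.1]
.5152,.0148,.1758,-2.35 t [ 1.5 -0.1 85.4] w [-0.0006  0.0001  0.0002] len 85 deg 0.0
-0.085 [335.9 176.9] 92
-0.087 [335.9 177.4] 95
-0.089 [335.9 177.9] 97
-0.091 [335.9 178.4] 95
-0.093 [335.8 178.9] 91
-0.095 [335.8 179.4] 90
-0.097 [335.8 179.9] 90
-0.099 [335.8 180.3] 91
-0.101 [335.8 180.8] 92
-0.103 [335.7 181.3] 93
-0.105 [335.7 181.8] 93
-0.107 [335.7 182.3] 93
```

Request:
jog_arm([
  {"tx":1.2,"ty":0,"tz":0,"wx":0,"wy":0,"wz":0,"gripper":0.1},
  {"tx":1.2,"ty":0,"tz":4,"wx":0,"wy":0,"wz":0,"gripper":0.1},
  {"tx":1.2,"ty":0,"tz":10,"wx":0,"wy":0,"wz":0,"gripper":0.1},
  {"tx":1.2,"ty":0,"tz":17,"wx":0,"wy":0,"wz":0,"gripper":0.1},
  {"tx":1.2,"ty":0,"tz":25,"wx":0,"wy":0,"wz":0,"gripper":0.1},
])

```text
time: 24.45
position: [0.5154, 0.0144, 0.2357]
tool_rot: [2.267, 2.175, -0.0]
ft_force: [-0.0, -0.3, -0.2]
grip_width: 0.225
grip_force: 25.0
```

Request:
jog_arm([
  {"tx":0,"ty":0,"tz":8,"wx":0,"wy":0,"wz":0,"gripper":0.1},
  {"tx":0,"ty":0,"tz":16,"wx":0,"wy":0,"wz":0,"gripper":0.1},
  {"tx":0,"ty":0,"tz":24,"wx":0,"wy":0,"wz":0,"gripper":0.1},
  {"tx":0,"ty":0,"tz":32,"wx":0,"wy":0,"wz":0,"gripper":0.1},
  {"tx":0,"ty":0,"tz":38,"wx":0,"wy":0,"wz":0,"gripper":0.1},
])

```text
time: 24.87
position: [0.5151, 0.0145, 0.1973]
tool_rot: [-2.266, -2.175, 0.001]
ft_force: [-0.2, 0.1, -0.7]
grip_width: 0.231
grip_force: 25.0
```

```bash
python3 plan.py .5152,.0145,.1758,-2.35
```

```text
t 24.87 p [0.5151 0.0145 0.1973] az -2.35 tilt 0.06 g 20.1 25.0 F [-0.2  0.1 -0.7]
.5152,.0145,.1758,-2.35 t [ 0.1  0.1 21.5] w [-0.0011  0.      0.0001] len 21 deg 0.1
```

Request:
jog_arm([
  {"tx":0,"ty":0,"tz":6,"wx":0,"wy":0,"wz":0,"gripper":0.1},
  {"tx":0,"ty":0,"tz":12,"wx":0,"wy":0,"wz":0,"gripper":0.1},
  {"tx":0,"ty":0,"tz":17,"wx":0,"wy":0,"wz":0,"gripper":0.1},
  {"tx":0,"ty":0,"tz":20.5,"wx":0,"wy":0,"wz":0,"gripper":0.1},
  {"tx":0,"ty":0,"tz":21.5,"wx":0,"wy":0,"wz":0,"gripper":0.1},
])

```text
time: 25.28
position: [0.5152, 0.0145, 0.1764]
tool_rot: [-2.266, -2.175, 0.001]
ft_force: [-0.5, -0.2, -0.8]
grip_width: 0.231
grip_force: 25.0
```

Request:
jog_arm([
  {"tx":0,"ty":0,"tz":0,"wx":0,"wy":0,"wz":0,"gripper":0.1},
  {"tx":0,"ty":0,"tz":0,"wx":0,"wy":0,"wz":0,"gripper":0.1},
  {"tx":0,"ty":0,"tz":0,"wx":0,"wy":0,"wz":0,"gripper":0.1},
  {"tx":0,"ty":0,"tz":0,"wx":0,"wy":0,"wz":0,"gripper":0.1},
  {"tx":0,"ty":0,"tz":0,"wx":0,"wy":0,"wz":0,"gripper":0.1},
])

```text
time: 25.7
position: [0.5157, 0.0144, 0.1773]
tool_rot: [2.266, 2.175, 0.0]
ft_force: [0.2, -0.3, -1.4]
grip_width: 0.23
grip_force: 25.0
```

```bash
python3 plan.py; python3 - <<'E'
from h import *
from bench import vision,ctrl
im=vision.get_image("scene"); cv2.imwrite("pics/end.png",im["color"]); p=ctrl.get_state()["position"]; g=cv2.cvtColor(im["color"],cv2.COLOR_BGR2GRAY)
u,v=proj(im,[.5152,.0135,.146])[0]; print(u,v); print(g[int(v)-8:int(v)+10,int(u)-9:int(u)+10])
E
```

```text
t 25.7 p [0.5157 0.0144 0.1773] az -2.35 tilt 0.03 g 20.0 25.0 F [ 0.2 -0.3 -1.4]
336.270131553822 184.05850637913062
[[ 81  48  47  50  50  50  50  51  51  50  50  52  53  51  51  51  51  51
   51]
 [ 80  48  48  51  52  50  51  51  51  51  50  50  50  51  51  52  52  50
   51]
 [ 74  47  48  50  52  50  49  52  52  50  51  51  51  50  52  51  52  50
   50]
 [ 74  47  49  47  55  50  47  50  50  51  52  51  51  51  51  50  51  51
   51]
 [ 73  44  51  49  75  71  53  51  49  51  50  49  50  51  51  51  51  51
   50]
 [ 87  44  47  51  66  66  56  51  50  46  49  51  50  50  51  51  50  51
   50]
 [110  46  49  50  54  56  52  51  50  53  71  76  58  49  53  52  52  51
   50]
 [119  48  47  49  54  57  56  56  53  60  77  70  55  54  58  61  62  55
   46]
 [121  42  45  53  61  61  62  60  59  62  64  50  44  45  46  48  49  43
   36]
 [102  35  34  43  52  52  48  48  46  47  43  36  33  31  31  31  29  29
   31]
 [ 74  27  29  33  35  35  28  30  33  30  28  27  29  27  27  27  25  23
   27]
 [ 59  24  25  28  25  29  28  26  27  26  22  23  25  25  22  20  22  21
   16]
 [ 57  22  21  23  23  26  24  21  20  22  19  18  19  20  19  22  17  18
   21]
 [ 59  22  16  24  23  27  22  19  20  16  19  21  18  20  19  16  19  14
   16]
 [ 56  23  21  33  44  37  26  23  15  13  16  18  14  14  17  21  19  19
   20]
 [ 61  22  13  28  32  26  15  18  17  22  19  24  27  28  37  46  47  47
   60]
 [ 67  30  20  20  30  30  26  35  46  51  50  62  78  81  80  81  74  78
   83]
 [ 76  52  44  45  65  78  81  82  85  86  86  88  94  93  93  85  69  77
   86]]
```

```bash
python3 -c "
from bench import ctrl
print(ctrl.close_job())"
```

```text
the job is handed in; nothing more can be done
None
```

I handed the job in at about 26 s. By the arm and force readings, the cup is home in the jacket, the can is home in the cup, and the thermometer is held upright with its ring about level with the neck top. The gripper blocked the camera's final view of the hole, and the judge returned no verdict.

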